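# Close the nested cedar canister

## Robot

A 7-joint arm with a two-finger parallel gripper is mounted at the origin on a cart in front of the work surface, level with it; the furniture and walls round the work are solid. World frame = base frame: x ahead of the robot, y to its left, z up, the work surface at z = 0. Lengths are in m, angles in rad, forces in N, time in s.
With the tool pointing down it reaches from about 0.4 to 0.85 m from the base axis. Payload 10.4 kg.
Tool frame: the origin (TCP) lies where the fingers leave the gripper's body, on its centre line; the fingertips stand 73 mm ahead of it and the grasp point (between the pads) lies 54 mm ahead of it; z points along the fingers, y is the line along which they close (so a half turn about z gives the same grasp; the last joint's range is limited). The gripper opens to 85 mm and grips with 20 to 120 N. Pads are 22 mm wide; open, the fingers measure 114 mm over their backs; the gripper's body (76 mm by 85 mm) begins 54 mm behind the grasp point. The pads swing forward as they close: fully open they stand 13 mm farther back than shut.
Start: joints at [1.272, 0.332, -0.065, 1.46, 0.022, 1.35, -0.088], TCP at [0.17, -0.601, 0.304] pointing down, gripper open.
Joint ranges: [-2.6, 2.6], [-0.5, 2.12], [-1.47, 1.34], [0.16, 2.42], [-1.27, 4.41], [0.06, 2.06], [-2.6, 2.6]. Speed limits (rad/s): [2.22, 2.22, 2.79, 2.79, 3.14, 3.14, 3.14].

## Interface

Orientations are given as a unit quaternion [x, y, z, w].
In Python, from workcell import manip, camera gives the robot as it stands. The module is installed in compiled form; this text tells all that it offers.
- The arm moves only by the shell command python3 -m creep 'ROWS' [OPENING] [FORCE]. ROWS is JSON, a list of rows, each a list of 2 entries, a list of its own where there are three numbers: the shift along the tool's x, y, z in mm, then the turn about the tool's z in rad. In form: [[[tx, ty, tz], twist], ...]. A call has 1 to 5 rows; each row is the pose to reach, as a shift and turn from the pose commanded when the call began, along the tool's axes at that moment; what a row does not reach only later rows make up. A row lasts 1/12 s, in which the tool goes at most 41.7 mm and 7.16 degrees, less where a joint would pass 70% of its speed; a pose out of reach is approached as far as the arm can. A call with a gripper value outside its range is refused whole. OPENING is the opening, from 0 (shut) to 1 (fully open), set as the call begins (- or left out, the last holds). The fingers move at their own pace and stop on an object; FORCE is the grip in N (left out, the last holds). Time passes only in rows, so rows that repeat a pose let the fingers close. It gives the time, the measured TCP pose, the force, the opening and the grip force at its end, in the units of the state.
- manip.get_obs(): the state, without advancing time (a new reading comes with each control period).
- camera(name): name is "scene" or "side" or "wrist"; returns a dict with "pixels" (420x560x3 uint8, red, green, blue), "z_map" (420x560 float32, m along the optical axis (not along the pixel's ray), 0 where there is no reading), "fx", "fy", "cx", "cy" (pixels), "distortion" ([k1, k2, p1, p2, k3] as OpenCV has them; the pictures are not rectified), "extrinsics" (4x4, takes a point from world to camera coordinates). Camera axes: x right, y down, z forward; pixel columns grow to the right and rows downward; lengths in m; the calibration is good to about 2 mm. A picture is of the moment at which its call begins.
- manip.hand_in(): hands the job in; it is judged then, once.
The state is a dict: "clock": time; "joint_pos": joint angles; "joint_velocities": joint speeds; "tau": joint torques, N m; "position": TCP position; "ee_rot": TCP orientation; "ft_force": force on the tool from outside, world axes, zero at the start; "torque": the same for the moment, N m; "grip_width": opening from 0.0 (shut) to 1.0 (fully open); "grasp_force": force on a finger pad.
Only numpy, scipy, OpenCV 4.12 (cv2) and the standard library are available. Lean on these libraries where they do the work, as an engineer would, in place of code of your own. Each camera call takes 0.05 s, during which the arm holds its last target. There are 200 camera calls.

## Task

The small canister already stands nested in the base of the larger wooden canister. Pick up the deep canister top by the bar on it, lower it over the small canister onto the base with its bar crosswise to the two brass catches, and twist it until the bar is in line with the catches, so that its lugs are locked under them. Leave the shallow lid where it stands and let go of the closed canister, with everything upright on the table.

Things in the scene. Friction and masses are not known exactly. Their poses are not given: they have to be found in the camera images.
- canister_base: Loose wooden base of the larger canister: a cup 76 mm in diameter on the table, 0.9 kg, free to slide. Origin: centre of its underside, z up; brass catches on its own +x and -x sides, the same after a half turn. Its flat rim, 14 mm broad, is 40 mm above the origin.
- catch (a point): Middle of one of the two C-shaped brass catches on the base, under its roof: 55 mm from the base's axis on its +x side, 45 mm above its underside (the other catch is opposite). Catches are 30 mm wide and reach out to 70 mm from the axis; their outer walls begin at 64 mm, the roofs overhang from 46 mm outward, underside 54 mm, top 58 mm above the table.
- inner_center (a point): Centre (half-way up) of the small closed wooden canister, 44 mm in diameter and 76 mm tall with a domed top, standing loose in the base with 2 mm of play; its top is 82 mm above the underside of the base. It is to stay there.
- deep_shell_grip (a point): Centre of the grip bar on the deep canister top, a wooden shell standing mouth down: 76 mm outside, 69 mm inside, 60 mm tall without the bar, about 0.16 kg. The bar is 48 mm long along the point's x, 15 mm wide along y, 34 mm tall; this point is 17 mm above the shell's flat top, 77 mm above its mouth, z up.
- deep_shell_lug (a point): One of the deep top's two brass lugs at its mouth, on its +x side in line with the bar (the other opposite): 20 mm wide, 6 mm thick, out to 56 mm from the axis. With the bar over 40 degrees from the line of the catches (best 60 to 90) the lugs pass down beside them and the mouth rests on the base's rim; then it turns freely either way, with 7 mm of room under the roofs and no end stop.
- shallow_lid_grip (a point): Centre of the grip bar on a bystander, a shallow lid of the same diameter, lugs and bar but only 25 mm tall without the bar (this point is 42 mm above its mouth). It is too shallow to go over the small canister. It stands mouth down next to the deep top; which of the two is nearer varies.

How it is judged:
By the outcome, as a careful person would: the job done as asked, in the order asked, and still so for the second after the job is handed in, with the robot touching nothing.
It also fails if it takes over 38 s, if anything falls off the work surface, if the arm or the gripper's body presses on something with over 40 N, if the wrist force passes 120 N, or if a joint passes its speed limit or range.

## Working session

There is one attempt and no reset: what is moved stays moved. The work goes in short steps, Python scripts to look and compute and a shell command to move; the robot and the scene stay as the last step left them, time stands still between calls to the robot, and variables do not carry over. Pictures are saved under pics/ and viewed, at most 10 in all, crops included, and the job is handed in when it is done.

```bash
mkdir -p pics; cat > h.py <<'E'
import numpy as np, cv2
from workcell import manip, camera
def grab(n,f=None):
    c=camera(n)
    if f: cv2.imwrite('pics/'+f,c['pixels'][:,:,::-1])
    return c
def K(c): return np.array([[c['fx'],0,c['cx']],[0,c['fy'],c['cy']],[0,0,1.]]),np.array(c['distortion'],float)
def onplane(c,px,z):
    k,d=K(c);E=np.array(c['extrinsics']);R,t=E[:3,:3],E[:3,3]
    u=cv2.undistortPoints(np.array(px,float).reshape(-1,1,2),k,d)[:,0]
    r=np.c_[u,np.ones(len(u))]@R; o=-R.T@t
    return o+r*((z-o[2])/r[:,2])[:,None]
def cloud(c):
    k,d=K(c);E=np.array(c['extrinsics']);R,t=E[:3,:3],E[:3,3]
    h,w=c['z_map'].shape;v,u=np.mgrid[:h,:w]
    n=cv2.undistortPoints(np.c_[u.ravel(),v.ravel()].astype(float).reshape(-1,1,2),k,d)[:,0]
    z=c['z_map'].ravel()[:,None]
    return ((np.c_[n,np.ones(len(n))]*z-t)@R).reshape(h,w,3)
E
python3 - <<'E'
from h import *
a=grab('scene','s1.png');b=grab('side','d1.png')
for c in (a,b):
    E=np.array(c['extrinsics']);print((-E[:3,:3].T@E[:3,3]).round(3),E[2,:3].round(2),(c['z_map']>0).mean())
w=grab('wrist')
cv2.imwrite('pics/both.png',np.vstack([cv2.resize(np.hstack([x['pixels'] for x in p]),(800,300),interpolation=cv2.INTER_AREA) for p in ((a,b),(w,w))])[:,:,::-1])
o=manip.get_obs();print(o)
E
```

```text
[0.099 0.432 0.717] [ 0.51 -0.43 -0.75] 0.9959651360544217
[0.153 0.754 0.376] [ 0.47 -0.82 -0.33] 0.7804804421768707
{'clock': 0.15, 'joint_pos': array([ 1.27238667,  0.33270194, -0.06473677,  1.46071804,  0.02161754,
        1.34992702, -0.0884964 ]), 'joint_velocities': array([-0.00080672, -0.00127857, -0.00017464, -0.00306989, -0.00264977,
        0.00124123, -0.00109961]), 'tau': array([ 8.98114267e-04, -6.25830460e+01,  4.93826426e-02, -3.91851461e+01,
        1.62317720e-02,  7.50092935e-03, -3.00096963e-05]), 'position': array([ 0.1701675 , -0.6011769 ,  0.30332873]), 'ee_rot': array([ 9.90502030e-01,  1.37497085e-01, -9.80049622e-05, -5.19874902e-04]), 'ft_force': array([ 0.77816296, -0.10303597,  0.9194904 ]), 'torque': array([-0.01242036, -0.02966387, -0.00957626]), 'grasp_force': 0.0, 'grip_width': 0.9935051857333906}
```

View pics/both.png

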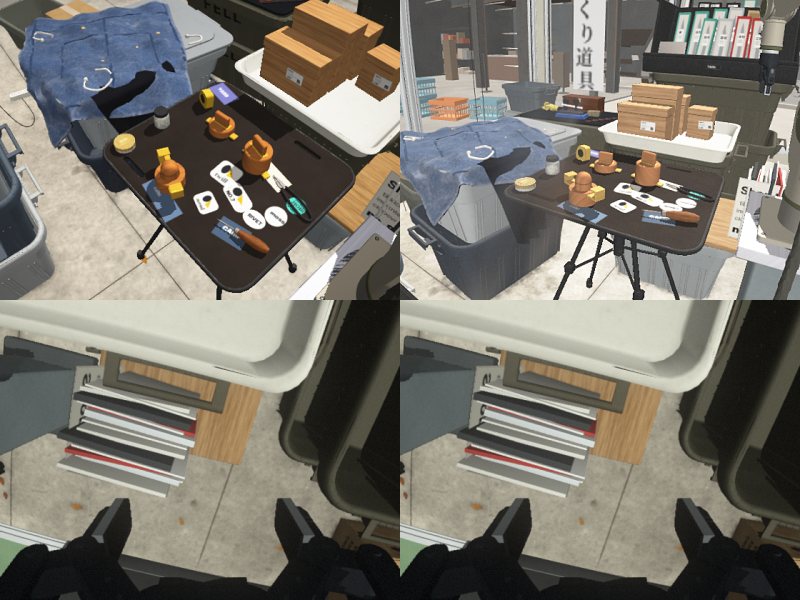

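The scene view (scaled by 1/1.4) shows the base with the small canister and brass catches at about (170,178), the deep top at (258,155) and the shallow lid at (221,125). Next I measure them from colour and height.

```bash
python3 - <<'E'
from h import *
for n in ('scene','side'):
    c=grab(n);P=cloud(c);hsv=cv2.cvtColor(c['pixels'],cv2.COLOR_RGB2HSV)
    Z=P[...,2]
    wood=((hsv[...,0]<30)&(hsv[...,1]>100)&(Z>.008)&(Z<.13)&(P[...,0]>.3)&(P[...,0]<.95)&(abs(P[...,1])<.5)&(c['z_map']>0)).astype(np.uint8)
    k,l,s,ce=cv2.connectedComponentsWithStats(wood)
    for i in range(1,k):
        if s[i,4]<150: continue
        m=l==i;Q=P[m];zt=np.percentile(Q[:,2],98)
        T=Q[Q[:,2]>zt-.006]
        rt=cv2.minAreaRect((T[:,:2]*1000).astype(np.float32))
        print(n,s[i],'px',ce[i].round(),'ztop',zt.round(4),'mean',Q.mean(0).round(3),'top rect',np.round(rt[0],1),np.round(rt[1],1),round(rt[2],1))
    # brass
    br=(wood>0)&(hsv[...,0]>=19)&(hsv[...,1]>140)
    k,l,s,ce=cv2.connectedComponentsWithStats(br.astype(np.uint8))
    for i in range(1,k):
        if s[i,4]<40: continue
        Q=P[l==i];print('  brass',s[i,4],ce[i].round(),Q.mean(0).round(3),np.percentile(Q[:,2],97).round(3))
E
```

```text
scene [ 364   71  130   79 3816] px [421. 112.] ztop 0.1283 mean [ 0.544 -0.336  0.081] top rect [ 530.7 -352.2] [278.6 140.3] 45.1
scene [279 124  20  27 374] px [290. 136.] ztop 0.0511 mean [ 0.699 -0.092  0.035] top rect [703.2 -97.7] [28.  38.7] 71.7
scene [292 155  37  36 925] px [310. 175.] ztop 0.0572 mean [ 0.588 -0.052  0.03 ] top rect [595.6 -60.3] [46.5 14.9] 7.7
scene [159 187  31  25 567] px [174. 199.] ztop 0.02 mean [0.715 0.192 0.017] top rect [717.4 190.8] [59.8 59. ] 85.8
scene [ 339  188   44   54 1707] px [360. 217.] ztop 0.0931 mean [ 0.433 -0.035  0.054] top rect [441.9 -47.3] [15.2 45.4] 80.6
scene [ 217  206   42   73 2031] px [237. 244.] ztop 0.0797 mean [0.527 0.171 0.048] top rect [536.1 165.7] [30.2 29.4] 43.8
  brass 368 [290. 136.] [ 0.699 -0.092  0.035] 0.051
  brass 67 [311. 174.] [ 0.591 -0.059  0.024] 0.027
  brass 86 [363. 212.] [ 0.435 -0.042  0.06 ] 0.062
  brass 60 [174. 208.] [0.698 0.201 0.014] 0.018
  brass 293 [228. 216.] [0.588 0.146 0.048] 0.059
  brass 375 [246. 266.] [0.479 0.187 0.049] 0.059
side [ 304  160   87   37 1438] px [346. 178.] ztop 0.129 mean [ 0.56  -0.327  0.093] top rect [ 535.3 -345.3] [268.7 133.9] 43.2
side [246 202  21  21 266] px [257. 212.] ztop 0.0506 mean [ 0.702 -0.091  0.032] top rect [705.1 -96.8] [29.  37.3] 69.4
side [272 211  32  29 638] px [287. 226.] ztop 0.0576 mean [ 0.591 -0.049  0.03 ] top rect [597.2 -59.9] [45.3 13.3] 7.1
side [ 329  211   37   46 1296] px [347. 235.] ztop 0.0923 mean [ 0.436 -0.028  0.049] top rect [441.7 -45.2] [15.3 46.4] 82.0
side [ 230  239   57   48 1840] px [256. 264.] ztop 0.0783 mean [0.528 0.181 0.043] top rect [534.1 170.1] [33.5 23.2] 42.6
```

```bash
cat >> h.py <<'E'
from scipy.spatial.transform import Rotation as Ro
def go(x,y,z,yaw=None):
    o=manip.get_obs();R=Ro.from_quat(o['ee_rot']).as_matrix();d=R.T@(np.array([x,y,z])-o['position'])*1000
    ya=np.degrees(np.arctan2(R[1,0],R[0,0]))
    print('t',round(o['clock'],2),'pos',o['position'].round(4),'yaw',ya.round(2),'tilt z',R[:,2].round(3),'shift',d.round(1), '' if yaw is None else 'twist %.3f'%(-np.radians((yaw-ya+180)%360-180)),'q',o['joint_pos'].round(2),'F',o['ft_force'].round(1),'w',round(o['grip_width'],3),'g',round(o['grasp_force'],1))
E
python3 - <<'E'
from h import *
c=grab('scene');P=cloud(c).reshape(-1,3)
for x in np.arange(.05,.75,.1):
    print(round(x,2),[round(float(P[(abs(P[:,0]-x)<.05)&(abs(P[:,1]-y)<.05)][:,2].max(initial=-1)),2) for y in np.arange(-.65,.3,.1)])
hsv=cv2.cvtColor(c['pixels'],cv2.COLOR_RGB2HSV).reshape(-1,3)
for s in ((.588,.146),(.479,.187)):
    Q=P[(np.hypot(P[:,0]-s[0],P[:,1]-s[1])<.03)&(P[:,2]>.0545)&(P[:,2]<.064)&(hsv[:,0]>=19)]
    r=cv2.minAreaRect((Q[:,:2]*1000).astype(np.float32));print(len(Q),Q.mean(0).round(4),np.round(r[0],1),np.round(r[1],1),round(r[2],1))
go(.442,-.046,.25,171)
E
```

```text
0.05 [-1.0, -1.0, -1.0, -0.18, -1.0, 0.01, 0.18, 0.23, 0.01, 0.42]
0.15 [-0.32, -0.7, -0.32, -0.05, -0.7, 0.01, 0.01, 0.01, 0.01, -1.0]
0.25 [-0.31, 0.03, 0.08, 0.09, 0.09, 0.0, 0.01, 0.0, 0.03, 0.0]
0.35 [0.16, 0.16, 0.04, 0.04, 0.09, 0.0, 0.01, 0.0, 0.03, 0.0]
0.45 [0.2, 0.25, 0.25, 0.18, 0.18, 0.0, 0.09, 0.0, 0.06, 0.06]
0.55 [0.2, 0.25, 0.25, 0.18, 0.18, 0.0, 0.06, 0.0, 0.08, 0.04]
0.65 [0.2, 0.25, 0.25, 0.18, 0.18, 0.05, 0.06, 0.03, 0.06, 0.02]
153 [0.59   0.1449 0.0566] [590.5 144.4] [27.7 26.1] 68.9
201 [0.4815 0.1855 0.0566] [482.1 185. ] [28.5 24.2] 69.2
t 0.3 pos [ 0.1702 -0.6013  0.3037] yaw 15.8 tilt z [-0.  0. -1.] shift [ 412.8 -460.3   53.8] twist -2.709 q [ 1.27  0.33 -0.06  1.46  0.02  1.35 -0.09] F [-0.1 -0.1  0.8] w 1.002 g 0.0
```

```bash
python3 -m creep '[[[27,-30,0],0],[[55,-61,0],0],[[82,-92,0],0],[[110,-123,0],0],[[137,-153,0],0]]'
python3 -m creep '[[[27,-30,0],0],[[55,-61,0],0],[[82,-92,0],0],[[110,-123,0],0],[[137,-153,0],0]]'
python3 -m creep '[[[27,-30,0],0],[[55,-61,0],0],[[82,-92,0],0],[[110,-123,0],0],[[138,-154,0],0]]'
python3 -m creep '[[[0,0,0],-0.12],[[0,0,0],-0.24],[[0,0,0],-0.36],[[0,0,0],-0.48],[[0,0,0],-0.6]]'
python3 -c "
from h import *;go(.442,-.046,.26,171)"
```

```text
clock: 0.72
position: [0.2609, -0.4149, 0.3039]
ee_rot: [0.991, 0.137, -0.0, 0.0]
ft_force: [1.2, 0.4, -0.4]
grip_width: 1.0
grasp_force: 0.0
clock: 1.13
position: [0.351, -0.2302, 0.3041]
ee_rot: [0.991, 0.137, 0.0, 0.0]
ft_force: [1.0, 0.3, 0.5]
grip_width: 0.998
grasp_force: 0.0
clock: 1.55
position: [0.4416, -0.0448, 0.3043]
ee_rot: [0.991, 0.137, 0.0, 0.0]
ft_force: [1.8, -0.3, -0.1]
grip_width: 0.998
grasp_force: 0.0
clock: 1.97
position: [0.4413, -0.0467, 0.3039]
ee_rot: [0.904, 0.427, -0.0, 0.0]
ft_force: [0.5, 0.1, 0.7]
grip_width: 1.003
grasp_force: 0.0
t 1.97 pos [ 0.4413 -0.0467  0.3039] yaw 50.53 tilt z [ 0. -0. -1.] shift [ 1.   0.1 43.9] twist -2.103 q [ 0.7  -0.04 -0.67  1.88 -0.03  1.3  -0.65] F [0.5 0.1 0.7] w 1.003 g 0.0
```

```bash
python3 -m creep '[[[0,0,10],-0.12],[[0,0,20],-0.24],[[0,0,30],-0.36],[[0,0,40],-0.48],[[0,0,44],-0.6]]' >/dev/null
python3 -m creep '[[[0,0,0],-0.12],[[0,0,0],-0.24],[[0,0,0],-0.36],[[0,0,0],-0.48],[[0,0,0],-0.6]]'  >/dev/null
python3 -m creep '[[[0,0,0],-0.12],[[0,0,0],-0.24],[[0,0,0],-0.36],[[0,0,0],-0.48],[[0,0,0],-0.6]]'  >/dev/null
python3 -m creep '[[[0,0,0],-0.12],[[0,0,0],-0.24],[[0,0,0],-0.303],[[0,0,0],-0.303],[[0,0,0],-0.303]]'
python3 - <<'E'
from h import *
go(.442,-.046,.139,171)
c=grab('wrist','w1.png');P=cloud(c).reshape(-1,3)
Q=P[(np.hypot(P[:,0]-.442,P[:,1]+.046)<.04)&(P[:,2]>.089)&(P[:,2]<.1)]
r=cv2.minAreaRect((Q[:,:2]*1000).astype(np.float32));print(len(Q),Q.mean(0),r)
E
```

```text
clock: 3.63
position: [0.4413, -0.0467, 0.26]
ee_rot: [0.082, 0.997, -0.0, 0.0]
ft_force: [-0.0, 0.2, 0.2]
grip_width: 1.0
grasp_force: 0.0
t 3.63 pos [ 0.4413 -0.0467  0.26  ] yaw 170.54 tilt z [ 0. -0. -1.] shift [ -0.6   0.9 121. ] twist -0.008 q [ 0.68 -0.01 -0.67  1.94 -0.    1.2   1.42] F [-0.   0.2  0.2] w 1.0 g 0.0
1310 [ 0.44145431 -0.04949174  0.09359041] ((442.6666564941406, -49.71162796020508), (14.985830307006836, 47.09952163696289), 77.50090789794922)
```

View pics/w1.png

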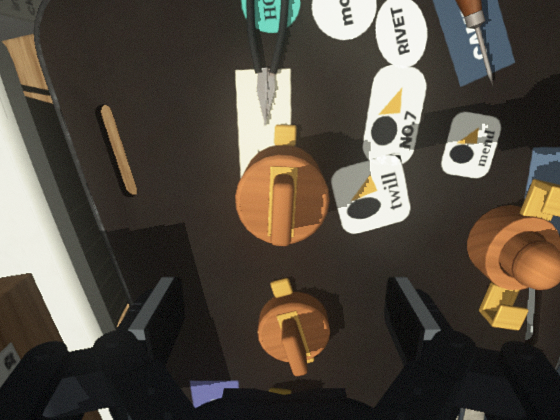

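The wrist picture shows the deep top at (282,195) with its bar vertical and one lug at (285,135). The shallow lid is at (293,330), and the base with its catches is at the right edge near (515,250). The measured bar is 15 x 47 mm at z 94, which fits the given sizes, so I go down and grip.

```bash
python3 -m creep '[[[-1,-1,30],0],[[-1,-1,60],0],[[-1,-1,90],0],[[-1,-1,110],0],[[-1,-1,121],0]]' 
python3 -m creep '[[[0,0,0],0],[[0,0,0],0],[[0,0,0],0],[[0,0,0],0],[[0,0,0],0]]' 0 60
python3 -m creep '[[[0,0,0],0],[[0,0,0],0],[[0,0,0],0],[[0,0,0],0],[[0,0,0],0]]'
python3 -c "
from h import *;go(.5363,.1647,.25,90)"
```

```text
clock: 4.1
position: [0.4409, -0.0478, 0.1366]
ee_rot: [0.082, 0.997, 0.0, -0.002]
ft_force: [-0.1, 0.4, -0.6]
grip_width: 1.0
grasp_force: 0.0
clock: 4.52
position: [0.4428, -0.0481, 0.14]
ee_rot: [0.082, 0.997, -0.0, 0.001]
ft_force: [0.9, -0.5, -0.0]
grip_width: 0.3
grasp_force: 0.0
clock: 4.93
position: [0.4426, -0.048, 0.1398]
ee_rot: [0.081, 0.997, -0.0, 0.001]
ft_force: [-1.0, -0.7, 5.9]
grip_width: 0.161
grasp_force: 58.3
t 4.93 pos [ 0.4426 -0.048   0.1398] yaw 170.67 tilt z [ 0.001 -0.001 -1.   ] shift [ -58.1  225.1 -110.2] twist 1.408 q [ 0.64  0.17 -0.67  2.07  0.13  0.94  1.31] F [-1.  -0.7  5.9] w 0.161 g 58.3
```

```bash
python3 -m creep '[[[0,0,-20],0],[[0,0,-50],0],[[0,0,-80],0],[[0,0,-105],0],[[0,0,-110],0]]' 
python3 -m creep '[[[-8,30,0],0],[[-16,62,0],0],[[-24,93,0],0],[[-32,124,0],0],[[-38,150,0],0]]' >/dev/null
python3 -m creep '[[[-8,30,0],0],[[-15,55,0],0],[[-20,75,0],0],[[-20,75,0],0.1],[[-20,75,0],0.2]]' >/dev/null
python3 -m creep '[[[0,0,0],0.12],[[0,0,0],0.24],[[0,0,0],0.36],[[0,0,0],0.48],[[0,0,0],0.6]]' >/dev/null
python3 -m creep '[[[0,0,0],0.12],[[0,0,0],0.24],[[0,0,0],0.36],[[0,0,0],0.48],[[0,0,0],0.6]]' >/dev/null
python3 -m creep '[[[0,0,0],0],[[0,0,0],0],[[0,0,0],0]]'
python3 - <<'E'
from h import *
go(.5363,.1647,.182,80)
a=grab('scene');b=grab('side')
cv2.imwrite('pics/c2.png',np.hstack([cv2.resize(x['pixels'][r:r+160,q:q+160],(400,400)) for x,r,q in ((a,140,160),(b,150,180))])[:,:,::-1])
for c in (a,b):
    P=cloud(c).reshape(-1,3)
    Q=P[(np.hypot(P[:,0]-.536,P[:,1]-.165)<.045)&(P[:,2]>.16)&(P[:,2]<.174)]
    # shell side wall circle fit
    W=P[(np.hypot(P[:,0]-.536,P[:,1]-.165)<.05)&(P[:,2]>.122)&(P[:,2]<.165)]
    s=np.linalg.lstsq(np.c_[2*W[:,:2],np.ones(len(W))],(W[:,:2]**2).sum(1),rcond=None)[0]
    print(len(Q),len(W),'wall centre',s[:2].round(4),'r',np.sqrt(s[2]+s[:2]@s[:2]).round(4))
E
```

```text
clock: 5.35
position: [0.4436, -0.0478, 0.2531]
ee_rot: [0.081, 0.997, -0.001, 0.003]
ft_force: [1.3, 0.3, -1.1]
grip_width: 0.164
grasp_force: 59.0
clock: 7.27
position: [0.5357, 0.1647, 0.2485]
ee_rot: [0.703, 0.711, -0.0, -0.0]
ft_force: [-0.6, -0.6, -2.4]
grip_width: 0.165
grasp_force: 59.0
t 7.27 pos [0.5357 0.1647 0.2485] yaw 90.7 tilt z [-0. -0. -1.] shift [ 0.1  0.7 66.5] twist 0.187 q [ 0.14  0.29 -0.61  1.68  0.17  1.23 -0.5 ] F [-0.6 -0.6 -2.4] w 0.165 g 59.0
913 851 wall centre [0.5336 0.1643] r 0.036
487 1029 wall centre [0.5353 0.1639] r 0.0374
```

View pics/c2.png

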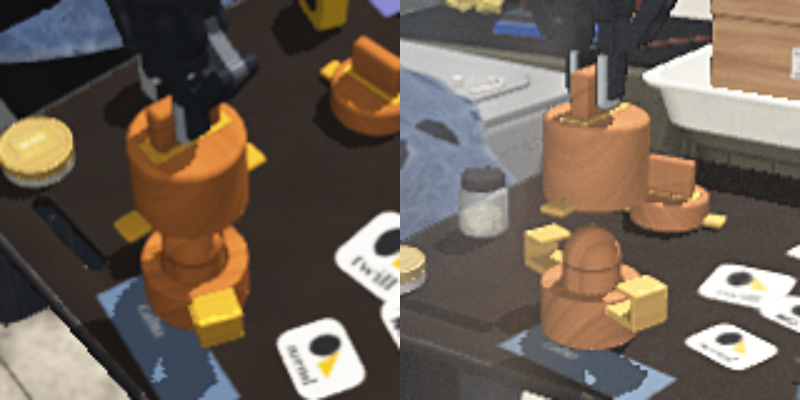

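The crops show the deep top held upright above the small canister, with its lugs at left (135,225) and (260,155) and clear of the catches. It is centred to within about 2 mm, so I lower it.

```bash
python3 -m creep '[[[1,1,15],0],[[1,1,30],0],[[1,1,45],0],[[1,1,55],0],[[1,1,62],0]]' 
python3 -m creep '[[[0,0,2],0],[[0,0,4],0],[[0,0,5],0],[[0,0,5],0],[[0,0,5],0]]'
python3 -m creep '[[[0,0,1],0],[[0,0,2],0],[[0,0,2],0]]'
python3 -c "
from h import *;go(.5363,.1647,.18,159.5)"
```

```text
clock: 7.78
position: [0.5365, 0.1655, 0.1857]
ee_rot: [0.704, 0.71, -0.001, -0.0]
ft_force: [0.2, -0.4, -1.4]
grip_width: 0.165
grasp_force: 59.0
clock: 8.2
position: [0.5371, 0.1658, 0.1824]
ee_rot: [0.704, 0.71, 0.0, 0.0]
ft_force: [-0.3, 0.9, -1.9]
grip_width: 0.165
grasp_force: 59.0
clock: 8.45
position: [0.5369, 0.1657, 0.1799]
ee_rot: [0.704, 0.71, 0.0, 0.0]
ft_force: [0.3, 0.4, -1.4]
grip_width: 0.168
grasp_force: 59.0
t 8.45 pos [0.5369 0.1657 0.1799] yaw 90.46 tilt z [ 0. -0. -1.] shift [-1.  -0.6 -0.1] twist -1.205 q [ 0.12  0.36 -0.59  1.75  0.22  1.1  -0.54] F [ 0.3  0.4 -1.4] w 0.168 g 59.0
```

```bash
python3 -m creep '[[[0,0,1],0],[[0,0,1],0],[[0,0,1],0]]'
python3 -m creep '[[[0,0,1],0],[[0,0,1],0],[[0,0,1],0]]'
python3 - <<'E'
from h import *
go(.5363,.1647,.18,159.5)
a=grab('scene');b=grab('side')
cv2.imwrite('pics/c3.png',np.hstack([cv2.resize(x['pixels'][r:r+120,q:q+120],(400,400)) for x,r,q in ((a,180,180),(b,190,190))])[:,:,::-1])
E
```

```text
clock: 8.7
position: [0.537, 0.1658, 0.1799]
ee_rot: [0.704, 0.71, 0.0, 0.0]
ft_force: [-3.0, -1.3, 7.4]
grip_width: 0.164
grasp_force: 60.5
clock: 8.95
position: [0.5371, 0.1658, 0.1799]
ee_rot: [0.704, 0.71, 0.0, 0.001]
ft_force: [-7.0, -2.4, 17.5]
grip_width: 0.16
grasp_force: 61.9
t 8.95 pos [0.5371 0.1658 0.1799] yaw 90.45 tilt z [ 0.001 -0.001 -1.   ] shift [-1.1 -0.8 -0.1] twist -1.205 q [ 0.12  0.36 -0.59  1.75  0.22  1.1  -0.54] F [-7.  -2.4 17.5] w 0.16 g 61.9
```

View pics/c3.png

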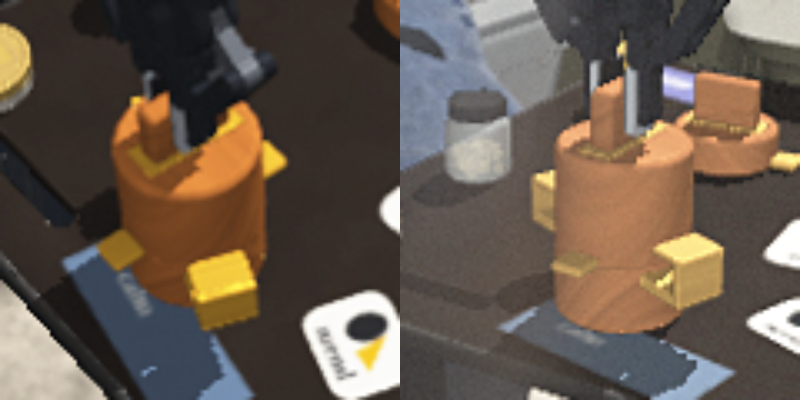

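The shell is seated: the contact height matches 0.180, and the lugs lie beside the catches at (120,250) and (275,160). I ease the pressure and twist by -1.2 rad.

```bash
python3 -m creep '[[[0,0,-1],0],[[0,0,-1.5],0],[[0,0,-1.5],-0.05],[[0,0,-1.5],-0.12],[[0,0,-1.5],-0.2]]'
python3 -m creep '[[[0,0,0],-0.1],[[0,0,0],-0.2],[[0,0,0],-0.3],[[0,0,0],-0.4],[[0,0,0],-0.5]]'
python3 -m creep '[[[0,0,0],-0.1],[[0,0,0],-0.2],[[0,0,0],-0.3],[[0,0,0],-0.4],[[0,0,0],-0.5]]'
python3 -m creep '[[[0,0,0],0],[[0,0,0],0],[[0,0,0],0]]'
python3 - <<'E'
from h import *
go(.5363,.1647,.18,159.5)
a=grab('scene');b=grab('side')
cv2.imwrite('pics/c4.png',np.hstack([cv2.resize(x['pixels'][r:r+120,q:q+120],(400,400)) for x,r,q in ((a,180,180),(b,190,190))])[:,:,::-1])
P=cloud(a).reshape(-1,3);hsv=cv2.cvtColor(a['pixels'],cv2.COLOR_RGB2HSV).reshape(-1,3);m=[]
for s in ((.590,.1445),(.482,.185)):
    Q=P[(np.hypot(P[:,0]-s[0],P[:,1]-s[1])<.03)&(P[:,2]>.0545)&(P[:,2]<.064)&(hsv[:,0]>=19)]
    r=cv2.minAreaRect((Q[:,:2]*1000).astype(np.float32));m.append(r[0]);print(len(Q),r)
d=np.subtract(*m);print('catch yaw',np.degrees(np.arctan2(d[1],d[0])),np.mean(m,0))
E
```

```text
clock: 9.47
position: [0.5372, 0.1659, 0.1799]
ee_rot: [0.629, 0.778, 0.001, 0.0]
ft_force: [-0.1, -0.4, 3.0]
grip_width: 0.158
grasp_force: 59.8
clock: 9.88
position: [0.5373, 0.1659, 0.1799]
ee_rot: [0.416, 0.909, 0.0, 0.0]
ft_force: [0.5, 0.1, 3.0]
grip_width: 0.163
grasp_force: 59.8
clock: 10.3
position: [0.5372, 0.1659, 0.1799]
ee_rot: [0.178, 0.984, 0.0, 0.001]
ft_force: [-0.6, -0.4, 3.7]
grip_width: 0.161
grasp_force: 59.8
clock: 10.55
position: [0.5372, 0.1659, 0.1799]
ee_rot: [0.182, 0.983, 0.0, 0.001]
ft_force: [-0.2, 0.5, 5.7]
grip_width: 0.165
grasp_force: 60.0
t 10.55 pos [0.5372 0.1659 0.1799] yaw 159.03 tilt z [ 0.001  0.    -1.   ] shift [ 0.4 -1.5 -0.1] twist -0.008 q [ 0.28  0.41 -0.8   1.74  0.32  1.12  0.59] F [-0.2  0.5  5.7] w 0.165 g 60.0
1 ((604.91796875, 152.79403686523438), (0.0, 0.0), 0.0)
199 ((482.537353515625, 184.8978271484375), (28.497474670410156, 24.76737403869629), 72.29786682128906)
catch yaw -14.699052494511283 [543.72766113 168.84593201]
```

View pics/c4.png

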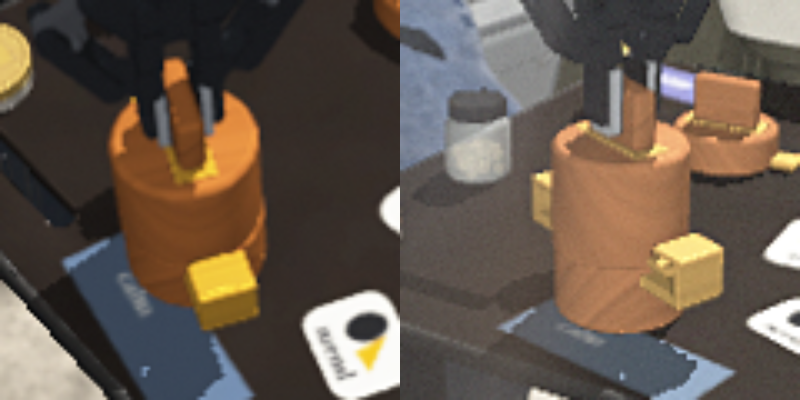

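The bar now points along the catches and the lugs are under the roofs. The near catch is still at (482,185) mm, so the base has not shifted. I release and retreat.

```bash
python3 -m creep '[[[0,0,0],0],[[0,0,0],0],[[0,0,0],0],[[0,0,0],0],[[0,0,0],0]]' 0.8
python3 -m creep '[[[0,0,-15],0],[[0,0,-40],0],[[0,0,-75],0],[[0,0,-110],0],[[0,0,-145],0]]'
python3 -m creep '[[[0,-35,-20],0],[[0,-75,-20],0],[[0,-115,-20],0],[[0,-155,-20],0],[[0,-190,-20],0]]'
python3 -m creep '[[[0,0,0],0],[[0,0,0],0]]'
python3 - <<'E'
from h import *
go(.5363,.1647,.18,159.5)
a=grab('scene');b=grab('side')
cv2.imwrite('pics/c5.png',np.hstack([cv2.resize(x['pixels'][r:r+160,q:q+160],(400,400)) for x,r,q in ((a,120,180),(b,160,190))])[:,:,::-1])
P=cloud(a).reshape(-1,3);hsv=cv2.cvtColor(a['pixels'],cv2.COLOR_RGB2HSV).reshape(-1,3)
for s,z0,z1,h in (((.590,.1445),.0545,.064,19),((.482,.185),.0545,.064,19),((.536,.165),.128,.14,0)):
    Q=P[(np.hypot(P[:,0]-s[0],P[:,1]-s[1])<.03)&(P[:,2]>z0)&(P[:,2]<z1)&(hsv[:,0]>=h)]
    print(len(Q),cv2.minAreaRect((Q[:,:2]*1000).astype(np.float32)),np.median(Q[:,2]))
E
```

```text
clock: 11.07
position: [0.5366, 0.1657, 0.1792]
ee_rot: [0.181, 0.984, -0.0, -0.0]
ft_force: [0.1, -0.8, -0.7]
grip_width: 0.801
grasp_force: 0.0
clock: 11.48
position: [0.5364, 0.1657, 0.3259]
ee_rot: [0.18, 0.984, -0.0, -0.0]
ft_force: [0.0, -0.1, -0.4]
grip_width: 0.801
grasp_force: 0.0
clock: 11.9
position: [0.4681, -0.0142, 0.3445]
ee_rot: [0.181, 0.983, -0.0, 0.0]
ft_force: [0.5, 0.1, -0.9]
grip_width: 0.799
grasp_force: 0.0
clock: 12.07
position: [0.4689, -0.0139, 0.3445]
ee_rot: [0.183, 0.983, -0.001, 0.0]
ft_force: [-0.4, 0.7, -0.1]
grip_width: 0.799
grasp_force: 0.0
t 12.07 pos [ 0.4689 -0.0139  0.3445] yaw 158.95 tilt z [ 0.    -0.001 -1.   ] shift [  1.4 191.1 164.3] twist -0.010 q [ 0.67  0.   -0.73  1.76  0.    1.38  1.15] F [-0.4  0.7 -0.1] w 0.799 g 0.0
1 ((606.1300659179688, 152.1248321533203), (0.0, 0.0), 0.0) 0.055723228046618174
208 ((481.9764099121094, 185.17799377441406), (28.307979583740234, 24.833723068237305), 70.1480484008789) 0.05658270087203694
208 ((538.1038208007812, 166.1638946533203), (15.169646263122559, 49.21393585205078), 69.56613159179688) 0.1319794597223009
```

View pics/c5.png

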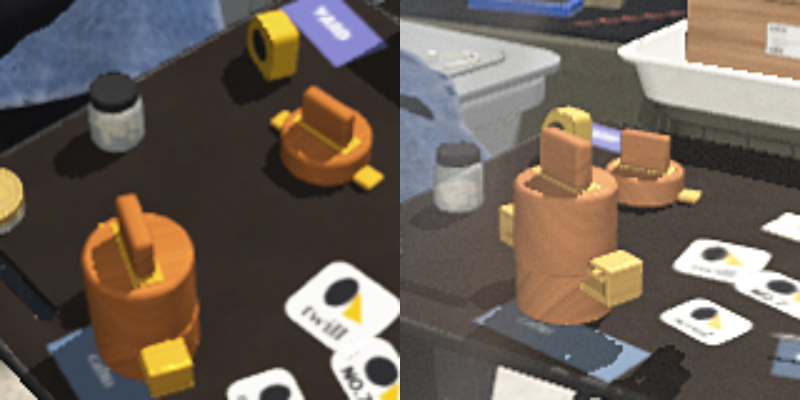

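The picture shows the closed canister upright, with its bar at (138,240) in line with the catches. The bar measures 159.6° against 159.5° for the catches, and its top is at z 0.133. The lid is untouched at (325,150).

```bash
python3 -c "
from workcell import manip;print(manip.hand_in())"
```

```text
the job is handed in; nothing more can be done
None
```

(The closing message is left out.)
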